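# Free the ratchet pawl and lower the press lever

### The arm

A 7-joint arm with a two-finger parallel gripper is mounted at the origin on a cart in front of the work surface, level with it; the furniture and walls round the work are solid. World frame = base frame: x ahead of the robot, y to its left, z up, the work surface at z = 0. Lengths are in m, angles in rad, forces in N, time in s.
With the tool pointing down it reaches from about 0.425 to 0.925 m from the base axis. Payload 6.8 kg.
Tool frame: the origin (TCP) lies on the front face of the gripper's body, between the roots of the fingers; the fingertips stand 73 mm ahead of it and the grasp point (between the pads) lies 54 mm ahead of it; z points along the fingers, y is the direction in which the jaws open and shut (so a half turn about z gives the same grasp; the last joint's range is limited). The gripper opens to 85 mm and grips with 20 to 120 N. Pads are 22 mm wide; open, the fingers measure 114 mm over their backs; the gripper's body (76 mm by 85 mm) begins 54 mm behind the grasp point. The pads swing forward as they close: fully open they stand 13 mm farther back than shut.
Start: joints at [-1.38, 0.477, 0.022, 1.555, -0.011, 1.109, -0.083], TCP at [0.199, 0.645, 0.304] pointing down, gripper open.
Joint ranges: [-2.96, 2.96], [-0.34, 2.1], [-1.41, 1.46], [0.24, 2.44], [-1.37, 4.51], [0.17, 1.92], [-2.96, 2.96]. Speed limits (rad/s): [2.39, 2.39, 3.14, 3.14, 3.14, 3.14, 3.14].

### API

Orientations are given as a rotation vector (axis times angle).
In Python, from bench import * gives the robot as it stands.
- The arm moves only by the tool jog_arm, never from a script. Its argument "plan" is a list of rows, each a list of 2 entries, a list of its own where there are three numbers: the shift along the world's x, y, z in cm, then the turn about the world's z in rad. In form: [[[tx, ty, tz], twist], ...]. A call has 1 to 12 rows; each row shifts and turns the commanded pose from where the row before left it; what a row does not reach is not made up. A row lasts 1/10 s, in which the tool goes at most 50 mm and 8.59 degrees, less where a joint would pass 70% of its speed; a pose out of reach is approached as far as the arm can. A call is refused whole if a number of a shift passes 5 or a number of a turn 0.15, either way. A call with a gripper value outside its range is refused whole. "hand" is the finger opening in cm, from 0 to 8.54, set as the call begins (left out, the last holds). The fingers move at their own pace and stop on an object; "grip_force" is the grip in N (left out, the last holds). Time passes only in rows, so rows that do not move let the fingers close. It gives the time, the measured TCP pose, the force and the opening at its end, in the units of the state.
- get_obs(): the state, without advancing time (a new reading comes with each control period).
- grab_frame(name): name is "scene" or "top" or "wrist"; returns the picture (384x512x3 uint8, red, green, blue); there is no depth.
- get_calibration(name): a dict with "intrinsics" (3x3 intrinsics, pixels), "xyz" and "orientation" of the camera in the world. Camera axes: x right, y down, z forward; pixel columns grow to the right and rows downward; lengths in m; the calibration is good to about 2 mm. A picture is of the moment at which its call begins: read the wrist's pose just before it. get_calibration takes no time and is no camera call; for the wrist camera it gives the pose at the moment of the call.
- hand_in(): hands the job in, once; it reports no verdict.
The state is a dict: "clock": time; "joints": joint angles; "qvel": joint speeds; "tau": joint torques, N m; "tcp_pos": TCP position; "orientation": TCP orientation; "contact_force": force on the tool from outside, world axes, zero at the start; "moment": the same for the moment, N m; "grip_width": finger opening in m.
Only numpy, scipy, OpenCV 4.12 (cv2) and the standard library are available. Lean on these libraries where they do the work, as an engineer would, in place of code of your own. Each camera call takes 0.05 s, during which the arm holds its last target. There are 200 camera calls.

### The job

Lower the hold-down press onto the blue tip box standing in it: with the fingertips, press the pawl's thumb pad all the way down so that the pawl is out of the ratchet teeth, then push the lever's handle bar down as far as it goes, so that the foot rests on the box, and leave the pawl free. Only press and push, do not force the lever past an engaged pawl, and do not pick up or shift the loose things standing round the press.

Things in the scene. Friction and masses are not known exactly. Their poses are not given: they have to be found in the camera images.
- press: Bench press, fixed: grey base plate 110 x 330 x 12 mm (x, y, z), origin under its middle on the worktop, z up. Handle at its +y end, pawl pad at its -y end, all in its plane x = 0. Blue tip box 88 x 126 mm fixed on it at y = +78 mm, top at z = 60. Aluminium cheeks (40 mm over both, y -115 to 0) rise to z = 105, to 140 at the pawl's hinge (y -92, z 128 mm, axis along x)
- lever_hinge (a point): Point on the lever's hinge axis (along the press's x), at (0, -40, 85) mm in the press frame; its orientation is the press's
- handle_bar (a point): Centre of the lever's handle: a level black round bar, 22 mm in diameter, 90 mm long along the press's x, 220 mm from the hinge axis. Lever fully raised it stands 0.62 rad (35.5 degrees) above the level of the hinge; fully down it is level with the hinge, 85 mm above the worktop. Free from above; turns with the lever
- lever (a joint): Lever angle, rad: 0 = fully raised, 0.62 = fully down (stop; rubber foot rests on the tip box). Starts between 0.02 and 0.08. With the pawl in the teeth it is blocked at about 0.10; with the pawl free it takes 2 to 6 N at the handle bar, and stays where it is left
- pawl_pad (a point): Middle of the upper face of the pawl's thumb pad, a ribbed dark steel plate 32 x 32 x 6 mm, at (0, -147, 154) mm in the press frame at the start. The pawl is a rocker: pad down swings its nose up out of the ratchet teeth. A whole press moves this point 20 mm down and 6 mm toward the press's -y and tilts the pad 20 degrees
- pawl (a joint): Pawl angle, rad: 0 = nose in the teeth (start), 0.35 = pad pressed fully down (stop); clear of the teeth from about 0.15, but press it fully. It takes 4 to 5 N on the pad and stays where it is left (no return spring)
- dropper_bottle: Loose dropper bottle with a black cap, 33 mm wide, 95 mm tall, standing beside the press on its +x side near the handle; origin under its middle. Leave it alone
- petri_dish: Loose clear empty petri dish, 55 mm wide, 15 mm tall, beside the press on its -x side; origin under its middle. Leave it alone
- marker: Loose black marker pen, 132 mm long, 15 mm tall, lying beside the press on its -x side; origin under its middle, length along y. Leave it alone
- petri_brown: Loose clear petri dish with brown pieces, 55 mm wide, 17 mm tall, at the near right of the worktop; origin under its middle. Leave it alone

How it is judged:
By the outcome, as a careful person would: the job done as asked, in the order asked, and still so for the second after the job is handed in, with the robot touching nothing.
It also fails if it takes over 54 s, if anything falls off the work surface, if the arm or the gripper's body presses on something with over 40 N, if the wrist force passes 120 N, or if a joint passes its speed limit or range.

## Working session

There is one attempt and no reset: what is moved stays moved. The work goes in short steps, Python scripts to look and compute and a tool call to move; the robot and the scene stay as the last step left them, time stands still between calls to the robot, and variables do not carry over. Pictures are saved under pics/ and viewed, about 8 in all and at most 12, crops included, and the job is handed in when it is done.

Besides the shell and the picture viewer there is one more tool, called after "Request:" as name([rows], argument=value, ...), one row to a line, values as JSON. jog_arm: Moves the arm, as the interface text tells. Its arguments: {"type":"object","properties":{"plan":{"type":"array","items":{"type":"array"}},"hand":{"type":"number"},"grip_force":{"type":"number"}},"required":["plan"]}

```bash
mkdir -p pics; ls; python3 - <<'E'
from bench import *
import cv2
o=get_obs();print(o['clock'],o['tcp_pos'],o['orientation'],o['grip_width'],o['contact_force'])
for n in("scene","top"):
    f=grab_frame(n);cv2.imwrite(f"pics/{n}0.png",f[:,:,::-1])
    c=get_calibration(n);print(n,c)
E
```

```text
pics
0.0 [0.19855041 0.64465767 0.30290041] [-4.67593495e-01 -3.10643350e+00  2.86354523e-03] 0.08534063341318858 [0.43370858 0.90133689 0.08750239]
scene {'intrinsics': array([[458.57418198,   0.        , 250.30855709],
       [  0.        , 458.57418198, 187.92143838],
       [  0.        ,   0.        ,   1.        ]]), 'xyz': array([-0.26727882, -0.90961837,  0.8110081 ]), 'orientation': array([-1.97785283,  0.75537145, -0.43058802])}
top {'intrinsics': array([[426.59086517,   0.        , 256.74880891],
       [  0.        , 426.59086517, 192.57188081],
       [  0.        ,   0.        ,   1.        ]]), 'xyz': array([ 0.32306712, -0.04168796,  1.11610552]), 'orientation': array([-2.14158135,  2.10962668, -0.16183316])}
```

View pics/scene0.png

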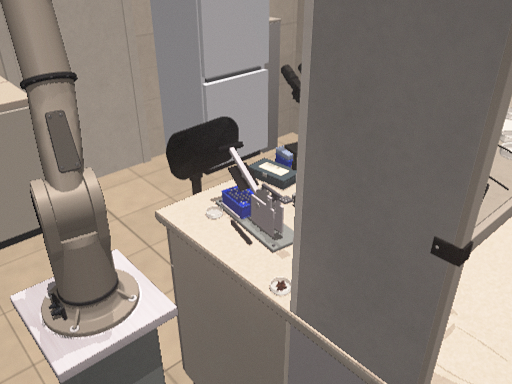

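View pics/top0.png

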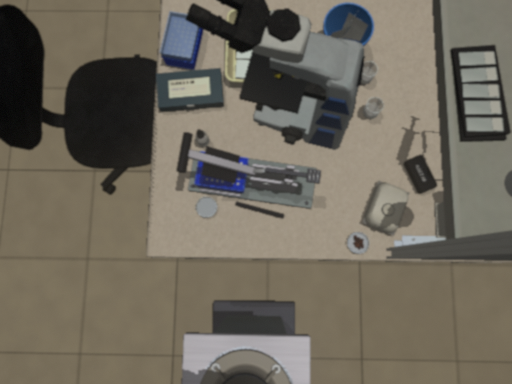

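The top view shows the press running from about (190,180) at the handle end to (317,190) at the pawl end, with its +y pointing left, which is roughly world +y. I'll enlarge it for corners.

```bash
python3 - <<'E'
import cv2
f=cv2.imread("pics/top0.png")[120:230,165:335]
cv2.imwrite("pics/topc.png",cv2.resize(f,None,fx=4.7,fy=4.7,interpolation=cv2.INTER_CUBIC))
E
```

```text
(no output)
```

View pics/topc.png

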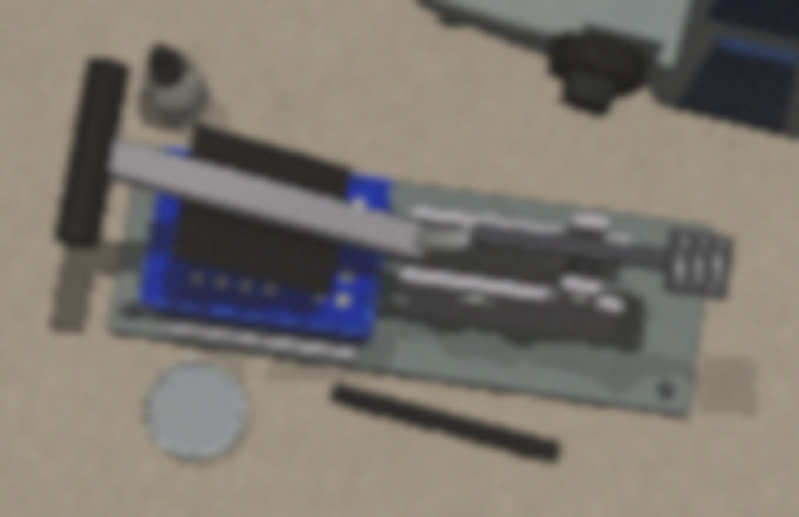

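```bash
cat > h.py <<'E'
import numpy as np, cv2
from bench import *
from scipy.spatial.transform import Rotation as R
def project(c,P):
    q=(np.atleast_2d(P)-c['xyz'])@R.from_rotvec(c['orientation']).as_matrix()
    q=q@np.array(c['intrinsics']).T
    return q[:,:2]/q[:,2:]
def press2world(p,P):
    return R.from_euler('z',p[2]).apply(np.atleast_2d(P))+[p[0],p[1],0]
def bar(th,x=0):
    a=.62-th; return [x,-.04+.22*np.cos(a),.085+.22*np.sin(a)]
E
python3 - <<'E'
from h import *
from scipy.optimize import least_squares
c=get_calibration("top")
px=np.array([[108,330],[688,413],[703,225],[700,262],[143,305],[372,338],[390,180],[92,152]])
uv=np.array([165,120])+(px+.5)/4.7-.5
P=[[-55,165,12],[-55,-165,12],[55,-165,12],[0,-147,154],[-44,141,60],[-44,15,60],[44,15,60]]
P=[list(np.array(a)/1000) for a in P]
f=lambda p:(project(c,press2world(p,P+[bar(p[3])]))-uv).ravel()
s=least_squares(f,[.5,.0,0,.05],loss='soft_l1',bounds=([-2,-2,-1,0.02],[2,2,1,.08]))
print(s.x,np.round(f(s.x).reshape(-1,2),1))
print("pad",press2world(s.x,P[3]),"bar",press2world(s.x,[bar(s.x[3]),bar(.62)]), "hinge",press2world(s.x,[0,-.04,.085]))
E
```

```text
[ 0.5478035  -0.00818842 -0.12823986  0.0578434 ] [[-0.6  0.5]
 [ 0.5  0.5]
 [ 2.4 -0.3]
 [-0.  -0.1]
 [-1.4 -0.3]
 [-0.8 -0.4]
 [ 0.5 -0.5]
 [ 0.2  0.5]]
pad [[ 0.52900387 -0.15398134  0.154     ]] bar [[0.56649362 0.13675519 0.20226267]
 [0.57082346 0.17033351 0.085     ]] hinge [[ 0.54268796 -0.04785996  0.085     ]]
```

Request:
jog_arm([
  [[4,-3,1],0.02],
  [[4,-3,1],0.02],
  [[4,-3,1],0.02],
  [[4,-3,1],0.02],
  [[4,-3,1],0.02],
  [[4,-3,1],0.02],
  [[4,-3,1],0.02],
  [[0.8,-3.7,0],0.02],
  [[0.8,-3.7,0],0.01],
  [[0.8,-3.7,0],0],
  [[0.8,-3.7,0],0],
], hand=0, grip_force=30)

```text
clock: 1.2
tcp_pos: [0.5053, 0.2894, 0.3721]
orientation: [-0.202, -3.134, 0.001]
contact_force: [-0.1, -0.3, 0.5]
grip_width: 0.0002
```

Request:
jog_arm([
  [[0.6,-4,0],0],
  [[0.6,-4,0],0],
  [[0.6,-4,0],0],
  [[0.6,-4,0],0],
  [[0,-4,0],0],
  [[0,-4,0],0],
  [[0,-4,0],0],
  [[0,-4,0],0],
  [[0,-4,-1],0],
  [[0,-4,-2],0],
  [[0,-3.9,-3],0],
  [[0,0,-2],0],
])

```text
clock: 2.4
tcp_pos: [0.5273, -0.1541, 0.2911]
orientation: [-0.216, -3.133, 0.005]
contact_force: [-0.9, 0.2, 0.9]
grip_width: -0.0
```

```bash
python3 - <<'E'
from h import *
o=get_obs();print(o['clock'],o['tcp_pos'],o['orientation'],o['contact_force'],o['qvel'])
s=[.5478,-.0082,-.1282,.0578]
c=get_calibration("wrist");f=grab_frame("wrist")[:,:,::-1].copy()
T=R.from_rotvec(o['orientation'])
tip=o['tcp_pos']+T.apply([0,0,.073])
P=[[x,-.147+y,.154] for x,y in((-.016,-.016),(.016,-.016),(.016,.016),(-.016,.016))]
print("pad px",project(c,press2world(s,P)),"tip px",project(c,tip),tip)
cv2.imwrite("pics/w1.png",f)
E
```

```text
2.4 [ 0.52734394 -0.15408454  0.29105483] [-0.21557505 -3.13283972  0.00467567] [-0.90679028  0.17021477  0.86799866] [ 0.01401782  0.21106218 -0.12113459  0.21519171 -0.13871281 -0.40491867
  0.03707708]
pad px [[236.99290448 184.53860165]
 [238.18195818 223.25003461]
 [278.83986648 222.95531736]
 [279.512163   184.19753611]] tip px [[258.17512899 243.75403477]] [ 0.52723134 -0.15429469  0.21805522]
```

View pics/w1.png

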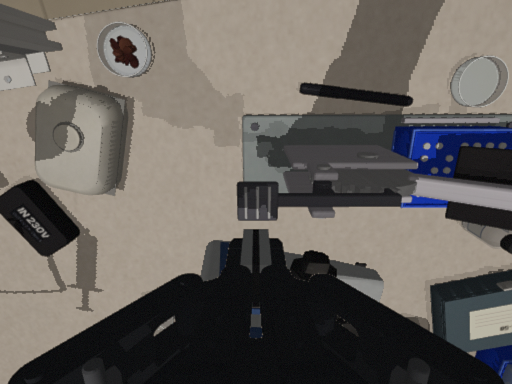

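Pad appears at u 237–278, v 181–219, which is about 3 px off the prediction (≈2 mm in x). Fingertips are just below it at (257,232). I'll correct by -0.2 cm in x and go down.

Request:
jog_arm([
  [[-0.2,0,-2],0],
  [[0,0,-2],0],
  [[0,0,-1],0],
  [[0,0,-0.5],0],
  [[0,0,0],0],
  [[0,0,0],0],
])

```text
clock: 3.05
tcp_pos: [0.5278, -0.1478, 0.2383]
orientation: [0.202, 3.134, 0.0]
contact_force: [0.5, -0.2, -0.6]
grip_width: -0.0004
```

Request:
jog_arm([
  [[-0.2,-0.7,0],0],
  [[0,0,-0.5],0],
  [[0,0,-0.5],0],
  [[0,0,-0.3],0],
  [[0,0,-0.3],0],
  [[0,0,0],0],
])

```text
clock: 3.65
tcp_pos: [0.5252, -0.1559, 0.2216]
orientation: [0.204, 3.135, -0.002]
contact_force: [-0.8, -1.3, 2.4]
grip_width: 0.0001
```

Request:
jog_arm([
  [[0,-0.1,-0.3],0],
  [[0,-0.1,-0.3],0],
  [[0,-0.1,-0.3],0],
  [[0,-0.1,-0.3],0],
  [[0,0,0],0],
])

```text
clock: 4.15
tcp_pos: [0.5251, -0.1589, 0.2091]
orientation: [-0.203, -3.135, 0.0]
contact_force: [0.1, -2.9, 2.3]
grip_width: 0.0002
```

Request:
jog_arm([
  [[0,0,-0.2],0],
  [[0,0,-0.2],0],
  [[0,0,-0.2],0],
  [[0,0,0],0],
  [[0,0,0],0],
])

```text
clock: 4.65
tcp_pos: [0.5255, -0.1592, 0.2064]
orientation: [0.203, 3.134, 0.002]
contact_force: [-10.5, -1.1, 30.9]
grip_width: -0.0002
```

The force rose sharply to 31 N with the tip at z = 0.133, where the stop was expected (0.134). Next I lift off and look.

Request:
jog_arm([
  [[0,0,0.5],0],
  [[0,0,2],0],
  [[0,0,3],0],
  [[0,0,3],0],
  [[0,0.6,0.5],0],
  [[0,0,0],0],
  [[0,0,0],0],
])

```text
clock: 5.35
tcp_pos: [0.5249, -0.1516, 0.2923]
orientation: [-0.2, -3.133, -0.001]
contact_force: [0.0, -0.6, 0.1]
grip_width: -0.0001
```

```bash
python3 - <<'E'
from h import *
o=get_obs();print(o['clock'],o['tcp_pos'],o['contact_force'])
s=[.5478,-.0082,-.1282,.0578]
s[0]-=.002
c=get_calibration("wrist");f=grab_frame("wrist")[:,:,::-1]
for q in(0,.35):
    r=R.from_euler('x',q) # pad down at -y: rotation +x
    P=r.apply([[x,-.055+y,.026] for x,y in((-.016,-.016),(.016,-.016),(.016,.016),(-.016,.016))])+[0,-.092,.128]
    print(q,P[:,1:].mean(0),project(c,press2world(s,P)).round(1).tolist())
w=f[100:260,190:510]
t=grab_frame("scene")[:,:,::-1][130:260,200:310]
w=cv2.resize(w,(800,400),interpolation=cv2.INTER_CUBIC)
cv2.imwrite("pics/w2.png",w)
E
```

```text
5.35 [ 0.5248686  -0.15163856  0.29228572] [ 0.03363332 -0.58185699  0.10165024]
0 [-0.147  0.154] [[233.5, 185.1], [234.4, 223.5], [274.8, 223.6], [275.7, 185.1]]
0.35 [-0.15258084  0.13356431] [[230.2, 175.7], [231.2, 210.8], [265.8, 215.9], [266.3, 179.4]]
```

View pics/w2.png

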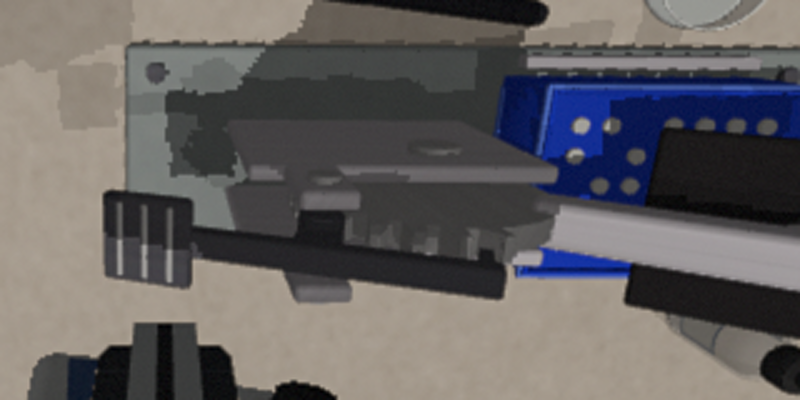

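The pawl is fully pressed: the pad spans u 232–267, v 176–215, matching the prediction for 0.35 rad, and its nose is visibly up out of the teeth. On to the handle bar.

Request:
jog_arm([
  [[0,1,1.5],0],
  [[0.5,3,1],0],
  [[0.5,4,0],0],
  [[0.5,4,0],0],
  [[0.5,4,0],0],
  [[0.5,4,0],0],
  [[0.5,4,0],0],
  [[0.5,3,0],0],
  [[0.4,1.8,0],0],
  [[0,0,0],0],
  [[0,0,0],0],
  [[0,0,0],0],
])

```text
clock: 6.65
tcp_pos: [0.5643, 0.1328, 0.3183]
orientation: [-0.207, -3.134, 0.002]
contact_force: [-0.6, -1.7, -0.0]
grip_width: -0.0001
```

```bash
python3 - <<'E'
from h import *
o=get_obs();print(o['clock'],o['tcp_pos'],o['contact_force'])
s=[.5458,-.0082,-.1282,.0578]
c=get_calibration("wrist");f=grab_frame("wrist")[:,:,::-1]
print("bar ends/mid", [press2world(s,bar(s[3],x)).round(4).tolist() for x in(-.045,0,.045)],project(c,press2world(s,[bar(s[3],x) for x in(-.045,0,.045)])).round(1).tolist())
cv2.imwrite("pics/w3.png",f)
E
```

```text
6.65 [0.56429033 0.13278438 0.31831871] [-0.62247544 -1.67045669 -0.01948577]
bar ends/mid [[[0.5199, 0.1425, 0.2023]], [[0.5645, 0.1367, 0.2023]], [[0.6091, 0.131, 0.2023]]] [[263.8, 148.7], [263.4, 212.6], [263.2, 268.1]]
```

View pics/w3.png

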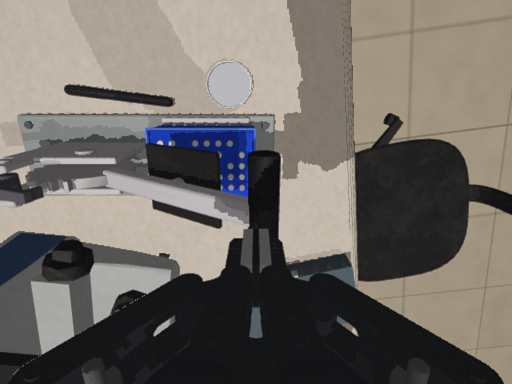

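Bar lies at u ≈ 250–280, and its near end at v ≈ 152 agrees with the prediction. The tip is about 4 mm short in y, so I'll correct that and push along the arc.

Request:
jog_arm([
  [[0,0.4,-1],0],
  [[0,0,-1],0],
  [[0,0,-0.7],0],
  [[0,0.3,-0.6],0],
  [[0.1,0.4,-0.7],0],
  [[0,0.4,-0.9],0],
  [[0.1,0.5,-0.9],0],
  [[0,0,0],0],
])

```text
clock: 7.5
tcp_pos: [0.566, 0.1564, 0.2591]
orientation: [-0.2, -3.134, 0.0]
contact_force: [0.3, -0.1, 0.2]
grip_width: -0.0001
```

```bash
python3 - <<'E'
from h import *
o=get_obs();print(o['clock'],o['tcp_pos'],o['contact_force'])
s=[.5458,-.0082,-.1282]
c=get_calibration("wrist");f=grab_frame("wrist")[:,:,::-1]
for th in(.06,.15,.2,.25):print(th,project(c,press2world(s,[bar(th,x) for x in(-.045,0)])).round(1).tolist())
cv2.imwrite("pics/w4.png",cv2.resize(f[60:260,100:400],(750,500),interpolation=cv2.INTER_CUBIC))
E
```

```text
7.5 [0.56597094 0.15635641 0.25914562] [ 0.28269996 -0.14958167  0.15310415]
0.06 [[216.6, 175.7], [220.2, 261.3]]
0.15 [[239.8, 166.5], [241.1, 244.2]]
0.2 [[249.4, 162.1], [249.8, 235.9]]
0.25 [[257.0, 158.1], [256.9, 228.2]]
```

View pics/w4.png

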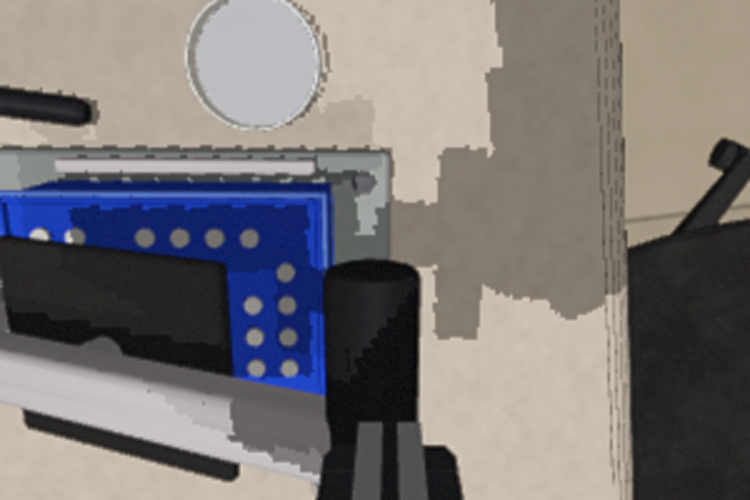

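The bar has moved with the tip: its near end is at (248,168), so the lever is at about 0.19 rad. The tip sits on it about 5 mm ahead in y. I'll carry on down the arc.

Request:
jog_arm([
  [[0,0.2,-1],0],
  [[0,0.3,-1],0],
  [[0,0.2,-1],0],
  [[0.1,0.2,-1],0],
  [[0,0.2,-1],0],
  [[0,0.2,-1],0],
  [[0.1,0.1,-1],0],
  [[0,0.1,-0.8],0],
  [[0,0,0],0],
])

```text
clock: 8.45
tcp_pos: [0.5673, 0.1694, 0.1807]
orientation: [-0.202, -3.132, 0.003]
contact_force: [0.1, -0.2, -0.7]
grip_width: 0.0001
```

Request:
jog_arm([
  [[0,0,-0.4],0],
  [[0,0,-0.4],0],
  [[0,0,-0.3],0],
  [[0,0,-0.2],0],
  [[0,0,0],0],
])

```text
clock: 8.95
tcp_pos: [0.5681, 0.1699, 0.1692]
orientation: [-0.202, -3.135, 0.001]
contact_force: [0.3, -0.3, -0.2]
grip_width: -0.0
```

Request:
jog_arm([
  [[0,0,-0.2],0],
  [[0,0,-0.2],0],
  [[0,0,-0.1],0],
])

```text
clock: 9.25
tcp_pos: [0.5688, 0.17, 0.1677]
orientation: [0.203, 3.135, 0.002]
contact_force: [-12.8, -2.7, 35.5]
grip_width: 0.0001
```

The end stop is reached (35 N, tip z ≈ 0.095). I'll back off and check.

Request:
jog_arm([
  [[0,0,0.5],0],
  [[0,0,2],0],
  [[0,0,3],0],
  [[0,0,4],0],
  [[-1,0,4],0],
  [[-2,0,2],0],
  [[0,0,0],0],
  [[0,0,0],0],
])

```text
clock: 10.05
tcp_pos: [0.5384, 0.1702, 0.3197]
orientation: [0.202, 3.134, 0.001]
contact_force: [0.2, -0.9, 0.1]
grip_width: -0.0003
```

```bash
python3 - <<'E'
from h import *
o=get_obs();print(o['clock'],o['tcp_pos'],o['contact_force'])
s=[.5458,-.0082,-.1282]
c=get_calibration("wrist");f=grab_frame("wrist")[:,:,::-1]
for th in(.55,.59,.62):print(th,project(c,press2world(s,[bar(th,x) for x in(-.045,.0)])).round(1).tolist())
for q in(0,.35):
    P=R.from_euler('x',q).apply([[x,-.055+y,.026] for x,y in((-.016,-.016),(.016,-.016),(.016,.016),(-.016,.016))])+[0,-.092,.128]
    print(q,project(c,press2world(s,P)).round(1).tolist())
cv2.imwrite("pics/w5.png",cv2.resize(f,(768,576)))
t=grab_frame("scene")[:,:,::-1][120:270,190:310]
cv2.imwrite("pics/s5.png",cv2.resize(t,None,fx=4,fy=4,interpolation=cv2.INTER_CUBIC))
E
```

```text
10.05 [0.53837664 0.17015639 0.31965168] [ 0.24713652 -0.8814336   0.13407545]
0.55 [[260.2, 159.1], [260.0, 200.3]]
0.59 [[260.5, 157.2], [260.3, 197.4]]
0.62 [[260.5, 155.9], [260.3, 195.3]]
0 [[-129.6, 205.4], [-114.9, 238.0], [-79.8, 238.0], [-93.1, 205.3]]
0.35 [[-100.2, 195.3], [-87.8, 225.5], [-69.4, 230.5], [-81.6, 199.3]]
```

View pics/w5.png

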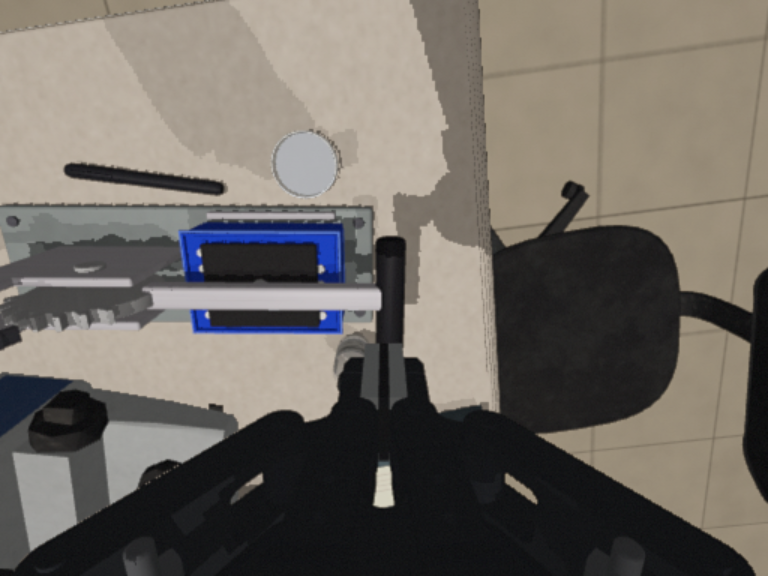

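View pics/s5.png

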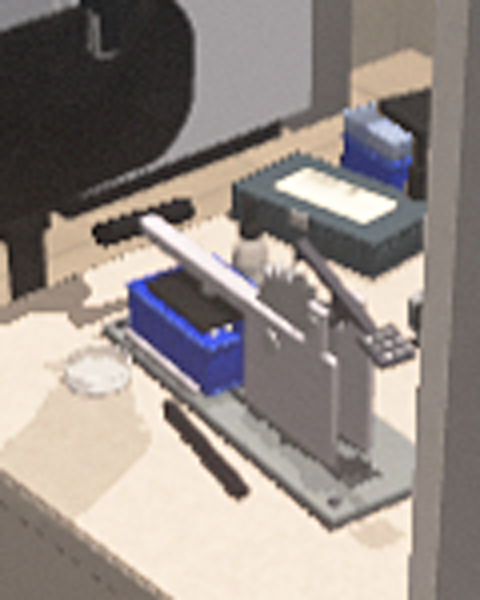

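Lever is level with the foot flat on the box. The pawl is still tipped, pad down and nose up, and the bottle, dish and pen stand undisturbed.

```bash
python3 -c "
from bench import *
print(hand_in(), get_obs()['contact_force'])"
```

```text
the job is handed in; nothing more can be done
the job is handed in; nothing more can be done
```

The press is down on the blue tip box with the pawl left free, and I handed the job in at about 10 s of the 54 s allowed.

- **Pawl:** I pressed the thumb pad with the closed fingertips until it stopped, at 31 N with the tip at z ≈ 0.133 m; about 0.134 was expected. A close-up afterwards matched the fully pressed angle of 0.35 rad, with the nose clear of the teeth.
- **Lever:** I pushed the handle bar down along its arc. It met no noticeable resistance until the end stop, where the force rose to 35 N with the tip at z ≈ 0.095 m; about 0.096 was expected. I then moved the gripper clear, with contact force near zero.
- **Last pictures:** the lever is level, the foot is on the box, and the pawl is still pressed. The dropper bottle, the empty dish and the marker are where they were. The brown petri dish was outside these last views; the arm never went near it.
- **Disagreement:** in the last wrist picture the bar's end appeared about 7 px from where I predicted it for fully down, compared with 3–4 px earlier. I took the force stop and the tip height as the proof that it is fully down.

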